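# Turn the chisel row round onto the second rack

## Robot

A 6-joint arm with a two-finger parallel gripper is mounted at the origin on the work surface. World frame = base frame: x ahead of the robot, y to its left, z up, the work surface at z = 0. Lengths are in mm, angles in degrees, forces in N, time in s.
With the tool pointing down it reaches from about 150 to 775 mm from the base axis. Payload 6.1 kg.
Tool frame: the origin (TCP) lies midway between the tips of the shut fingers; the grasp point (between the pads) lies 19 mm behind it; z points along the fingers, x is the direction in which the jaws open and shut, and the axes are right-handed (so a half turn about z gives the same grasp; the last joint's range is limited). The gripper opens to 85 mm and grips with 20 to 120 N. Pads are 22 mm wide; open, the fingers measure 114 mm over their backs; the gripper's body (76 mm by 85 mm) begins 54 mm behind the grasp point. The pads swing forward as they close: fully open they stand 13 mm farther back than shut.
Start: joints at [76.604, 7.208, -2.269, 80.523, 0, 90], TCP at [121.624, 510.701, 231.295] pointing down, gripper open.
Joint ranges: [-155.77, 155.77], [-54.66, 111.73], [-72.52, 77.12], [-102.08, 115.82], [-83.92, 84.16], [-180, 180]. Speed limits (degrees/s): [136.94, 136.94, 172.46, 180, 180, 180].

## Interface

Orientations are given as a 3x3 rotation matrix whose columns are the frame's x, y, z axes.
In Python, from plant import robot, optics gives the robot as it stands.
- The arm moves only by the shell command python3 -m crank 'ROWS' [FORCE]. ROWS is JSON, a list of rows, each an object of numbers: "x", "y", "z": the shift along the tool's x, y, z in m; "yaw": the turn about the tool's z in rad; "hand": the closure, from 0 (fully open) to 1 (shut). A call has 1 to 8 rows; each row is the pose to reach, as a shift and turn from the pose commanded when the call began, along the tool's axes at that moment; what a row does not reach only later rows make up. A row lasts 1/12 s, in which the tool goes at most 41.7 mm and 7.16 degrees, less where a joint would pass 70% of its speed; a pose out of reach is approached as far as the arm can. A call with a gripper value outside its range is refused whole. The fingers move at their own pace and stop on an object; FORCE is the grip in N (left out, the last holds). Time passes only in rows, so rows that repeat a pose let the fingers close. It gives the time, the measured TCP pose, the force and the opening at its end, in the units of the state.
- robot.read_state(): the state, without advancing time (a new reading comes with each control period).
- optics.grab_frame(name): name is "scene" or "side" or "wrist"; returns a dict with "img" (400x640x3 uint8, blue, green, red), "K" (3x3 intrinsics, pixels), "distortion" ([k1, k2, p1, p2, k3] as OpenCV has them; the pictures are not rectified), "xyz" and "rotation" of the camera in the world. Camera axes: x right, y up, looking along -z (the intrinsics and any distortion apply to the point x, -y, -z); pixel columns grow to the right and rows downward; lengths in mm; the calibration is good to about 2 mm. A picture is of the moment at which its call begins. There is no depth.
- robot.finish_job(): hands the job in, once; it reports no verdict.
The state is a dict: "time": time; "qpos": joint angles; "joint_velocities": joint speeds; "tau": joint torques, N m; "tcp_pos": TCP position; "tcp_rot": TCP orientation; "contact_force": force on the tool from outside, world axes, zero at the start; "torque": the same for the moment, N m; "grip_width": finger opening in mm.
Only numpy, scipy, OpenCV 4.12 (cv2) and the standard library are available. Lean on these libraries where they do the work, as an engineer would, in place of code of your own. Each camera call takes 0.05 s, during which the arm holds its last target. There are 200 camera calls.

## Task

The carver is moving round to the other side of the stone and wants the tools the other way about: move the four carving chisels from the full rack to the empty rack in reverse order, so that the one lying leftmost in the full rack (as the robot sees it) ends up rightmost in the other rack, and so on along the row. Lay each chisel down lengthwise in its own saddle, resting in both of the saddle's V supports and centred on them, and do not let any chisel fall onto the table or a rack's board.

Things in the scene. Friction and masses are not known exactly. Their poses are not given: they have to be found in the camera images.
- point_chisel: point chisel: shank tapering to one sharp point (cone 40 mm long), 190 mm long. Loose steel, about 0.26 kg, round shank 16 mm in diameter, starts level on a saddle of the full rack. Origin on the shank's axis at the place to grip, over the saddle's middle (to 8 mm); x along the shank to the head; shank from x = -80 to +70 mm.
- flat_chisel: flat chisel: plain broad straight-edged blade 40 mm wide, 6 mm thick, 188 mm long. Loose steel, about 0.26 kg, round shank 16 mm in diameter, starts level on a saddle of the full rack. Origin on the shank's axis at the place to grip, over the saddle's middle (to 8 mm); x along the shank to the head; shank from x = -80 to +70 mm.
- claw_chisel: claw chisel: 30 mm wide fork of three separate teeth, 188 mm long. Loose steel, about 0.26 kg, round shank 16 mm in diameter, starts level on a saddle of the full rack. Origin on the shank's axis at the place to grip, over the saddle's middle (to 8 mm); x along the shank to the head; shank from x = -80 to +70 mm.
- bush_chisel: bush-hammer chisel: square block head 26 x 26 x 22 mm with small pyramids on its face, 177 mm long. Loose steel, about 0.26 kg, round shank 16 mm in diameter, starts level on a saddle of the full rack. Origin on the shank's axis at the place to grip, over the saddle's middle (to 8 mm); x along the shank to the head; shank from x = -80 to +70 mm.
- point_saddle: fixed saddle of the full rack where the point chisel lies at the start (all saddles look alike; it never moves). Two blue V supports, 16 mm long, at x = -42 and +42 mm, open between them for the fingers but for a strip 4 mm high. Origin mid-underside, on the board; x along the chisel. V bottom 20, V mouth 38 (37 wide), lying shank's axis 31 mm above the origin.
- flat_saddle: fixed saddle of the full rack where the flat chisel lies at the start (all saddles look alike; it never moves). Two blue V supports, 16 mm long, at x = -42 and +42 mm, open between them for the fingers but for a strip 4 mm high. Origin mid-underside, on the board; x along the chisel. V bottom 20, V mouth 38 (37 wide), lying shank's axis 31 mm above the origin.
- claw_saddle: fixed saddle of the full rack where the claw chisel lies at the start (all saddles look alike; it never moves). Two blue V supports, 16 mm long, at x = -42 and +42 mm, open between them for the fingers but for a strip 4 mm high. Origin mid-underside, on the board; x along the chisel. V bottom 20, V mouth 38 (37 wide), lying shank's axis 31 mm above the origin.
- bush_saddle: fixed saddle of the full rack where the bush chisel lies at the start (all saddles look alike; it never moves). Two blue V supports, 16 mm long, at x = -42 and +42 mm, open between them for the fingers but for a strip 4 mm high. Origin mid-underside, on the board; x along the chisel. V bottom 20, V mouth 38 (37 wide), lying shank's axis 31 mm above the origin.
- full_rack: rack that holds the chisels at the start, in varying order: fixed plywood board 130 (x) x 290 (y) x 12 mm. Origin at the centre of its underside, on the table. Its four saddles stand in a row at y = -105, -35, +35, +105 mm, x = 0; +y is the left end seen from the robot (turned at most 0.25 rad). A seated shank's axis is 43 mm above the table. May be the left or the right rack.
- empty_rack: rack that is empty at the start: same board, origin, axes and row (y = -105, -35, +35, +105 mm, x = 0) as the full rack, with four built-in saddles of the same shape: self-centring Vs at x = -42 and +42 mm, V bottom 32, mouth 50, seated shank's axis 43 mm above the table. A chisel's origin belongs midway between the supports; its head may point either way along x.

How it is judged (in metres and radians):
At the end, for the whole second after the job is handed in: Each chisel lies in the saddle of the once empty rack that mirrors its start place (y becomes -y): within 10 mm across, 18 mm along, 6 mm of the seated height of 43 mm and 0.12 rad of the rack's x (either way round), released and at rest (under 0.02 m/s, 0.2 rad/s) (((y of point_saddle in the frame of full_rack between -0.125 and -0.085 m and y of point_chisel in the frame of empty_rack between 0.095 and 0.115 m) or (y of point_saddle in the frame of full_rack between -0.055 and -0.015 m and y of point_chisel in the frame of empty_rack between 0.025 and 0.045 m) or (y of point_saddle in the frame of full_rack between 0.015 and 0.055 m and y of point_chisel in the frame of empty_rack between -0.045 and -0.025 m) or (y of point_saddle in the frame of full_rack between 0.085 and 0.125 m and y of point_chisel in the frame of empty_rack between -0.115 and -0.095 m)) and x of point_chisel in the frame of empty_rack between -0.018 and 0.018 m and z of point_chisel in the frame of empty_rack between 0.0373 and 0.0493 m and angle between the x axis of each of point_chisel, flat_chisel, claw_chisel, bush_chisel and the x axis of empty_rack, either way round below 0.12 rad and linear speed of each of point_chisel, flat_chisel, claw_chisel, bush_chisel below 0.02 m/s and angular speed of each of point_chisel, flat_chisel, claw_chisel, bush_chisel below 0.2 rad/s and contact force between each of point_chisel, flat_chisel, claw_chisel, bush_chisel and the fingers below 0.05 N and ((y of flat_saddle in the frame of full_rack between -0.125 and -0.085 m and y of flat_chisel in the frame of empty_rack between 0.095 and 0.115 m) or (y of flat_saddle in the frame of full_rack between -0.055 and -0.015 m and y of flat_chisel in the frame of empty_rack between 0.025 and 0.045 m) or (y of flat_saddle in the frame of full_rack between 0.015 and 0.055 m and y of flat_chisel in the frame of empty_rack between -0.045 and -0.025 m) or (y of flat_saddle in the frame of full_rack between 0.085 and 0.125 m and y of flat_chisel in the frame of empty_rack between -0.115 and -0.095 m)) and x of flat_chisel in the frame of empty_rack between -0.018 and 0.018 m and z of flat_chisel in the frame of empty_rack between 0.0373 and 0.0493 m and ((y of claw_saddle in the frame of full_rack between -0.125 and -0.085 m and y of claw_chisel in the frame of empty_rack between 0.095 and 0.115 m) or (y of claw_saddle in the frame of full_rack between -0.055 and -0.015 m and y of claw_chisel in the frame of empty_rack between 0.025 and 0.045 m) or (y of claw_saddle in the frame of full_rack between 0.015 and 0.055 m and y of claw_chisel in the frame of empty_rack between -0.045 and -0.025 m) or (y of claw_saddle in the frame of full_rack between 0.085 and 0.125 m and y of claw_chisel in the frame of empty_rack between -0.115 and -0.095 m)) and x of claw_chisel in the frame of empty_rack between -0.018 and 0.018 m and z of claw_chisel in the frame of empty_rack between 0.0373 and 0.0493 m and ((y of bush_saddle in the frame of full_rack between -0.125 and -0.085 m and y of bush_chisel in the frame of empty_rack between 0.095 and 0.115 m) or (y of bush_saddle in the frame of full_rack between -0.055 and -0.015 m and y of bush_chisel in the frame of empty_rack between 0.025 and 0.045 m) or (y of bush_saddle in the frame of full_rack between 0.015 and 0.055 m and y of bush_chisel in the frame of empty_rack between -0.045 and -0.025 m) or (y of bush_saddle in the frame of full_rack between 0.085 and 0.125 m and y of bush_chisel in the frame of empty_rack between -0.115 and -0.095 m)) and x of bush_chisel in the frame of empty_rack between -0.018 and 0.018 m and z of bush_chisel in the frame of empty_rack between 0.0373 and 0.0493 m); the robot touches nothing.
It fails at once if the point chisel falls onto the table or a rack's board (its origin lower than 30 mm above the table) (height (world z) of point_chisel below 0.03 m).
It fails at once if the flat chisel falls onto the table or a rack's board (its origin lower than 30 mm above the table) (height (world z) of flat_chisel below 0.03 m).
It fails at once if the claw chisel falls onto the table or a rack's board (its origin lower than 30 mm above the table) (height (world z) of claw_chisel below 0.03 m).
It fails at once if the bush chisel falls onto the table or a rack's board (its origin lower than 30 mm above the table) (height (world z) of bush_chisel below 0.03 m).
It also fails if it takes over 102 s, if anything falls off the work surface, if the arm or the gripper's body presses on something with over 40 N, if the wrist force passes 120 N, or if a joint passes its speed limit or range.

## Working session

There is one attempt and no reset: what is moved stays moved. The work goes in short steps, Python scripts to look and compute and a shell command to move; the robot and the scene stay as the last step left them, time stands still between calls to the robot, and variables do not carry over. Pictures are saved under pics/ and viewed, about 12 in all and at most 16, crops included, and the job is handed in when it is done.

```bash
ls; mkdir -p pics
python3 - <<'E'
from plant import robot, optics
import cv2
s=robot.read_state(); print(s)
for n in("scene","side"):
    f=optics.grab_frame(n); cv2.imwrite(f"pics/{n}0.png",f["img"]); print(n,f["K"],f["distortion"],f["xyz"],f["rotation"])
E
```

```text
pics
{'time': 0.0, 'qpos': array([ 7.66047355e+01,  7.24212731e+00, -2.32696905e+00,  8.05226626e+01,
       -4.42513596e-04,  8.99997616e+01]), 'joint_velocities': array([ 0.01503424, -0.08065791, -0.11105385, -0.03959001, -0.07750565,
       -0.0792966 ]), 'tau': array([-2.34872741e-04, -4.35916150e+01,  3.52922165e+01,  1.72434119e-02,
        1.52090325e-05, -3.94741264e-06]), 'tcp_pos': array([121.5344276 , 510.32537156, 230.51610213]), 'tcp_rot': array([[ 2.31663158e-01,  9.72795996e-01, -3.63501227e-04],
       [ 9.72794745e-01, -2.31663443e-01, -1.55971597e-03],
       [-1.60149540e-03,  7.71664469e-06, -9.99998718e-01]]), 'contact_force': array([-0.8034561 ,  0.22717505, -0.20889447]), 'torque': array([-0.06427094,  0.01924744, -0.00519333]), 'grip_width': 85.20248443165944}
scene [[453.84447508   0.         320.78918396]
 [  0.         453.84447508 201.8506472 ]
 [  0.           0.           1.        ]] [-0.05995345  0.          0.          0.          0.        ] [1401.89702794  463.97686539  682.43925179] [[-0.45659051 -0.4768234   0.75110888]
 [ 0.88961574 -0.23478881  0.39173722]
 [-0.01043751  0.84706178  0.53139195]]
side [[429.15189506   0.         321.82093795]
 [  0.         429.15189506 195.77589456]
 [  0.           0.           1.        ]] [-0.05606324  0.          0.          0.          0.        ] [  80.5298387  -556.92619073  802.75515655] [[ 0.78185815  0.44854947 -0.43301408]
 [-0.62336209  0.57450491 -0.53043738]
 [ 0.01084131  0.68465136  0.72879008]]
```

View pics/scene0.png

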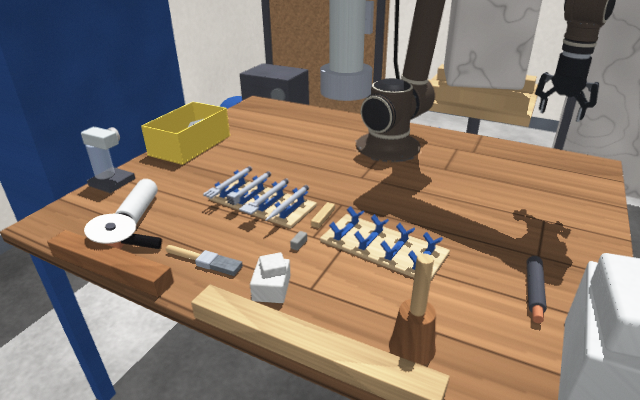

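View pics/side0.png

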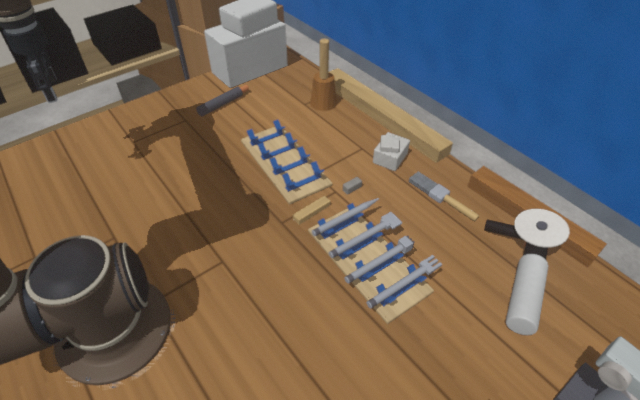

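Point, flat, bush, claw run from left to right on the right-hand rack, with blades pointing away from the robot; the left rack is empty (side view: chisels near (345,217) to (403,284), empty saddles (268,132) to (302,177)). Next, a coarse location.

```bash
cat > h.py <<'E'
import numpy as np, cv2
from plant import robot, optics
def ray(f,px):
    p=cv2.undistortPoints(np.array(px,float).reshape(-1,1,2),np.array(f["K"]),np.array(f["distortion"])).reshape(-1,2)
    d=np.c_[p[:,0],-p[:,1],-np.ones(len(p))]@np.array(f["rotation"]).T
    return np.array(f["xyz"]),d/np.linalg.norm(d,axis=1)[:,None]
def plane(f,px,z):
    o,d=ray(f,px); return o+d*((z-o[2])/d[:,2])[:,None]
def proj(f,P):
    P=(np.atleast_2d(P)-np.array(f["xyz"]))@np.array(f["rotation"])*[1,-1,-1]
    return cv2.projectPoints(P,np.zeros(3),np.zeros(3),np.array(f["K"]),np.array(f["distortion"]))[0].reshape(-1,2)
def tri(views):  # list of (f,px): least squares ray crossing, residual
    A=np.zeros((3,3));b=np.zeros(3);L=[]
    for f,px in views:
        o,d=ray(f,[px]);M=np.eye(3)-np.outer(d[0],d[0]);A+=M;b+=M@o;L.append((o,M))
    X=np.linalg.solve(A,b);return X,max(np.linalg.norm(M@(X-o)) for o,M in L)
def blue(img):
    h=cv2.cvtColor(img,cv2.COLOR_BGR2HSV); return cv2.inRange(h,(105,120,40),(130,255,255))
def blobs(m,amin=15,amax=4000):
    n,l,s,c=cv2.connectedComponentsWithStats(m)
    return [(c[i],s[i,4]) for i in range(1,n) if amin<s[i,4]<amax]
E
python3 - <<'E'
from h import *
np.set_printoptions(precision=1,suppress=True)
for n,box in(("side",(230,110,450,320)),("scene",(200,160,460,280))):
    f=optics.grab_frame(n); m=blue(f["img"]);k=np.zeros_like(m);x0,y0,x1,y1=box;k[y0:y1,x0:x1]=255
    for c,a in blobs(m&k,8): print(n,c,a,plane(f,[c],35)[0])
f=optics.grab_frame("side")
print(plane(f,[(345,217),(365,238),(380,260),(403,284)],43))
w=optics.grab_frame("wrist");s=robot.read_state();R=s["tcp_rot"];print("cam in tool",R.T@(w["xyz"]-s["tcp_pos"]),R.T@w["rotation"],w["K"],w["distortion"])
cv2.imwrite("pics/w0.png",w["img"])
E
```

```text
side [268.2 139.2] 170 [553.8 264.4  35. ]
side [251.5 136.2] 55 [524.2 304.6  35. ]
side [283.8 145.6] 113 [572.4 214.8  35. ]
side [288.2 162.3] 201 [542.5 151.8  35. ]
side [301.8 177.8] 228 [535.5  82.5  35. ]
side [350.6 206.2] 20 [570.  -67.5  35. ]
side [357.8 215.4] 17 [564.  -99.8  35. ]
side [321.4 221.8] 20 [484.1 -62.5  35. ]
side [335.8 228.8] 81 [497.2 -99.1  35. ]
side [369.4 225.2] 23 [ 565.2 -138.9   35. ]
side [359.9 245.8] 128 [ 508.5 -169.1   35. ]
side [339.6 242.1] 22 [ 479.5 -133.6   35. ]
side [389.6 245.8] 29 [ 560.3 -209.9   35. ]
side [380.3 267.3] 131 [ 504.6 -238.3   35. ]
side [359.1 264. ] 28 [ 474.6 -204.1   35. ]
side [411.1 268.2] 34 [ 554.7 -281.    35. ]
side [419.9 278.6] 36 [ 550.2 -310.5   35. ]
side [396.3 294.6] 87 [ 484.3 -306.5   35. ]
side [380.6 288. ] 33 [ 469.9 -275.4   35. ]
scene [232.7 187.3] 138 [ 528.1 -274.2   35. ]
scene [254.4 177.9] 9 [ 454.9 -249.3   35. ]
scene [251.8 193.7] 153 [ 533.5 -204.6   35. ]
scene [216.6 184.1] 9 [ 534.  -327.3   35. ]
scene [274.5 183.7] 10 [ 458.2 -177.6   35. ]
scene [271.  199.9] 149 [ 537.7 -138.9   35. ]
scene [294.6 190.2] 12 [ 464.8 -107.1   35. ]
scene [291.7 206.9] 165 [543.1 -70.9  35. ]
scene [277.3 204.3] 12 [ 549.1 -111.6   35. ]
scene [345.6 224.8] 277 [554.9  90.8  35. ]
scene [370.4 233.2] 296 [560.4 159.4  35. ]
scene [396.5 242.5] 326 [568.1 228.2  35. ]
scene [430.4 243.2] 154 [535.6 300.4  35. ]
scene [412.9 257.5] 65 [604.5 279.5  35. ]
[[ 532.2  -90.    43. ]
 [ 527.3 -164.2   43. ]
 [ 512.5 -227.8   43. ]
 [ 508.5 -300.2   43. ]]
cam in tool [  -0.2  -70.2 -143. ] [[ 1.  -0.  -0. ]
 [-0.  -1.  -0.3]
 [-0.   0.3 -1. ]] [[281.9   0.  317.2]
 [  0.  281.9 202.7]
 [  0.    0.    1. ]] [-0.  0.  0.  0.  0.]
```

```bash
python3 -m crank '[{"x":-0.018,"y":0.039},{"x":-0.036,"y":0.077},{"x":-0.054,"y":0.116},{"x":-0.073,"y":0.155},{"x":-0.091,"y":0.194},{"x":-0.109,"y":0.235},{"x":-0.109,"y":0.235}]' && python3 -m crank '[{"x":-0.018,"y":0.039},{"x":-0.036,"y":0.077},{"x":-0.054,"y":0.116},{"x":-0.073,"y":0.155,"yaw":-0.06},{"x":-0.091,"y":0.194,"yaw":-0.12},{"x":-0.109,"y":0.235,"yaw":-0.13},{"x":-0.109,"y":0.235,"yaw":-0.13},{"x":-0.109,"y":0.235,"yaw":-0.13}]'
python3 - <<'E'
from h import *
import pickle
s=robot.read_state();print(s["tcp_pos"],s["tcp_rot"][:,0])
f=optics.grab_frame("wrist");f["tcp"]=s["tcp_pos"];pickle.dump(f,open("vA.pkl","wb"));cv2.imwrite("pics/vA.png",f["img"])
E
```

```text
invalid input
```

```bash
python3 -m crank '[{"x":-0.109,"y":0.235,"z":0,"yaw":0,"hand":0},{"x":-0.109,"y":0.235,"z":0,"yaw":0,"hand":0},{"x":-0.109,"y":0.235,"z":0,"yaw":0,"hand":0},{"x":-0.109,"y":0.235,"z":0,"yaw":0,"hand":0},{"x":-0.109,"y":0.235,"z":0,"yaw":0,"hand":0},{"x":-0.109,"y":0.235,"z":0,"yaw":0,"hand":0},{"x":-0.109,"y":0.235,"z":0,"yaw":0,"hand":0}]'
```

```text
time: 0.88
tcp_pos: [328.4, 346.9, 231.4]
tcp_rot: [[0.237, 0.972, 0.002], [0.972, -0.237, -0.001], [-0.001, 0.002, -1.0]]
contact_force: [-0.4, 0.3, 0.4]
grip_width: 85.7
```

```bash
python3 -m crank '[{"x":-0.106,"y":0.233,"z":0,"yaw":-0.13,"hand":0},{"x":-0.106,"y":0.233,"z":0,"yaw":-0.13,"hand":0},{"x":-0.106,"y":0.233,"z":0,"yaw":-0.13,"hand":0},{"x":-0.106,"y":0.233,"z":0,"yaw":-0.13,"hand":0},{"x":-0.106,"y":0.233,"z":0,"yaw":-0.13,"hand":0},{"x":-0.106,"y":0.233,"z":0,"yaw":-0.13,"hand":0},{"x":-0.106,"y":0.233,"z":0,"yaw":-0.13,"hand":0},{"x":-0.106,"y":0.233,"z":0,"yaw":-0.13,"hand":0}]'
cat > snap.py <<'E'
import sys,pickle
from h import *
n=sys.argv[1]
s=robot.read_state();f=optics.grab_frame("wrist");f["tcp"]=s["tcp_pos"];f["R"]=s["tcp_rot"];pickle.dump(f,open(n+".pkl","wb"));cv2.imwrite(f"pics/{n}.png",f["img"])
print(s["tcp_pos"].round(1),s["tcp_rot"][:,0].round(3))
E
python3 snap.py vA
python3 -m crank '[{"x":-0.19,"y":0.019,"z":0,"yaw":0,"hand":0},{"x":-0.19,"y":0.019,"z":0,"yaw":0,"hand":0},{"x":-0.19,"y":0.019,"z":0,"yaw":0,"hand":0},{"x":-0.19,"y":0.019,"z":0,"yaw":0,"hand":0},{"x":-0.19,"y":0.019,"z":0,"yaw":0,"hand":0},{"x":-0.19,"y":0.019,"z":0,"yaw":0,"hand":0},{"x":-0.19,"y":0.019,"z":0,"yaw":0,"hand":0}]' && python3 snap.py vB
python3 -m crank '[{"x":-0.19,"y":0.0,"z":0,"yaw":0,"hand":0},{"x":-0.19,"y":0.0,"z":0,"yaw":0,"hand":0},{"x":-0.19,"y":0.0,"z":0,"yaw":0,"hand":0},{"x":-0.19,"y":0.0,"z":0,"yaw":0,"hand":0},{"x":-0.19,"y":0.0,"z":0,"yaw":0,"hand":0},{"x":-0.19,"y":0.0,"z":0,"yaw":0,"hand":0},{"x":-0.19,"y":0.0,"z":0,"yaw":0,"hand":0}]' && python3 snap.py vC
```

```text
time: 1.55
tcp_pos: [529.0, 191.3, 230.4]
tcp_rot: [[0.108, 0.994, -0.001], [0.994, -0.108, -0.001], [-0.001, -0.001, -1.0]]
contact_force: [0.2, -0.8, -0.1]
grip_width: 85.5
[529.  191.3 230.4] [ 0.108  0.994 -0.001]
time: 2.18
tcp_pos: [525.5, 2.5, 231.7]
tcp_rot: [[0.104, 0.995, 0.0], [0.995, -0.104, 0.001], [0.001, 0.0, -1.0]]
contact_force: [-0.3, 0.8, -0.0]
grip_width: 85.2
[525.5   2.5 231.7] [0.104 0.995 0.001]
time: 2.82
tcp_pos: [506.8, -185.9, 231.1]
tcp_rot: [[0.103, 0.995, -0.0], [0.995, -0.103, 0.001], [0.001, -0.0, -1.0]]
contact_force: [-0.8, -0.8, -0.2]
grip_width: 85.7
[ 506.8 -185.9  231.1] [0.103 0.995 0.001]
```

View pics/vA.png

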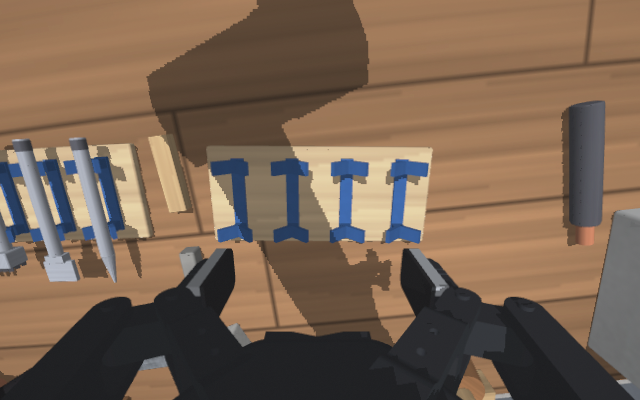

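View pics/vC.png

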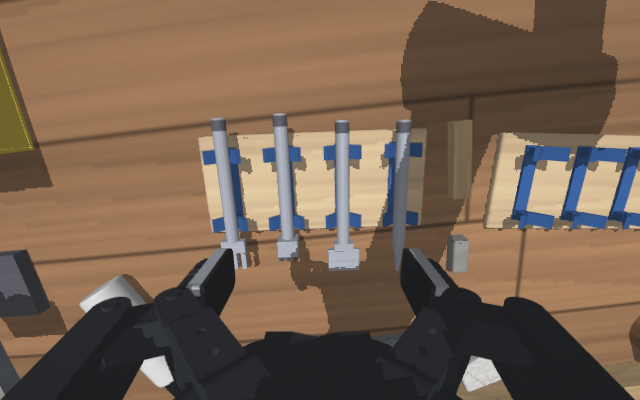

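vA: empty rack with saddle H shapes at columns 238, 292, 346, 401, supports at rows 165 and 233. vC: from image left claw (230), bush (286), flat (343), point (402), with butts at rows 121–128.

```bash
cat > meas.py <<'E'
from h import *
import pickle
np.set_printoptions(precision=1,suppress=True)
V={k:pickle.load(open(f"v{k}.pkl","rb")) for k in "ABC"}
def frame(P,yaw):
    c,s=np.cos(yaw),np.sin(yaw); return lambda x,y,z:np.array([P[0]+c*x-s*y,P[1]+s*x+c*y,z])
def vcent(f,F,y,x):  # mid of blue bar of the V support near (x,y), in pixels
    q=proj(f,[F(x+a,y+b,45) for a,b in((-14,-27),(-14,27),(14,27),(14,-27))])
    k=np.zeros(f["img"].shape[:2],np.uint8);cv2.fillConvexPoly(k,q.astype(np.int32),255)
    m=blue(f["img"])&k; ys,xs=np.nonzero(m)
    if len(xs)<30:return None
    return cv2.minAreaRect(np.c_[xs,ys].astype(np.float32))
def chis(f,F,y,dx=0):
    q=proj(f,[F(a+dx,y+b,43) for a,b in((-62,-17),(-62,17),(45,17),(45,-17))])
    k=np.zeros(f["img"].shape[:2],np.uint8);cv2.fillConvexPoly(k,q.astype(np.int32),255)
    h=cv2.cvtColor(f["img"],cv2.COLOR_BGR2HSV); m=cv2.inRange(h,(0,0,50),(180,85,255))&k
    n,l,s,c=cv2.connectedComponentsWithStats(m);i=1+np.argmax(s[1:,4]);ys,xs=np.nonzero(l==i)
    return np.c_[xs,ys].astype(np.float32),m
E
python3 - <<'E'
from meas import *
FE=frame((552,190),-.105);FF=frame((518,-188),-.105)
for y in(-105,-35,35,105):
  for x in(-42,42):
    r={k:vcent(V[k],FE,y,x) for k in "AB"}
    r={k:v for k,v in r.items() if v}
    if len(r)==2:
        X,e=tri([(V[k],r[k][0]) for k in r]);print("E",y,x,X,"res",e.round(1),"A@45",plane(V["A"],[r["A"][0]],45)[0],[np.round(v[1]) for v in r.values()])
for y in(-105,-35,35,105):
  for k in "CB":
    p,m=chis(V[k],FF,y)
    W=plane(V[k],p,43);l=cv2.fitLine(W[:,:2].astype(np.float32),cv2.DIST_L2,0,.01,.01).ravel()
    d=l[:2]*np.sign(l[0]);t=(W[:,:2]-l[2:])@d;n=np.abs((W[:,:2]-l[2:])@[-d[1],d[0]])
    print("F",y,k,len(p),"mid at x518:",(l[3]+(518-l[2])*d[1]/d[0]).round(1),"ang",np.arctan2(d[1],d[0]).round(3),"halfw",np.percentile(n,95).round(1),"end",(l[2:]+d*t.min()))
E
python3 - <<'E'
from meas import *
import numpy as np
b=cv2.resize(V["B"]["img"][90:290,:],None,fx=1.25,fy=1.25)
c=cv2.resize(V["C"]["img"][105:275,190:430],None,fx=3.3,fy=3.3)
a=cv2.resize(V["A"]["img"][140:250,200:440],None,fx=3.3,fy=3.3)
cv2.imwrite("pics/B.png",b);cv2.imwrite("pics/AC.png",np.vstack([cv2.resize(c,(640,450)),cv2.resize(a,(640,290))])[:740][:,:])
E
```

```text
E -105 -42 [501.3  90.8  48. ] res 0.6 A@45 [501.1  89.9  45. ] [array([20., 36.]), array([19., 36.])]
E -105 42 [579.5  81.9  46.4] res 0.0 A@45 [580.1  81.4  45. ] [array([18., 33.]), array([18., 33.])]
E -35 -42 [508.8 160.3  46.8] res 0.3 A@45 [508.7 160.1  45. ] [array([20., 36.]), array([19., 37.])]
E -35 42 [587.  151.5  47.5] res 0.1 A@45 [587.8 151.1  45. ] [array([19., 33.]), array([34., 19.])]
E 35 -42 [516.9 230.6  40.7] res 0.5 A@45 [515.7 230.1  45. ] [array([19., 36.]), array([18., 43.])]
E 35 42 [596.5 221.   42.7] res 0.2 A@45 [595.7 220.9  45. ] [array([19., 33.]), array([19., 38.])]
E 105 -42 [525.4 302.8  37. ] res 0.1 A@45 [523.7 300.4  45. ] [array([18., 36.]), array([17., 45.])]
E 105 42 [605.2 292.8  40.1] res 0.3 A@45 [603.4 291.4  45. ] [array([34., 19.]), array([19., 39.])]
F -105 C 1836 mid at x518: -296.8 ang -0.118 halfw 18.4 end [ 444.5 -288.2]
F -105 B 1795 mid at x518: -295.9 ang -0.097 halfw 13.8 end [ 444.3 -288.7]
F -35 C 1618 mid at x518: -229.1 ang -0.137 halfw 12.9 end [ 451.3 -219.9]
F -35 B 1687 mid at x518: -228.3 ang -0.118 halfw 12.6 end [ 451.1 -220.4]
F 35 C 2082 mid at x518: -153.5 ang -0.092 halfw 16.6 end [ 459.3 -148. ]
F 35 B 1656 mid at x518: -158.0 ang -0.125 halfw 13.9 end [ 458.7 -150.6]
F 105 C 1869 mid at x518: -81.1 ang -0.08 halfw 14.5 end [466.3 -76.9]
F 105 B 1843 mid at x518: -85.2 ang -0.102 halfw 17.8 end [466.6 -79.9]
```

View pics/B.png

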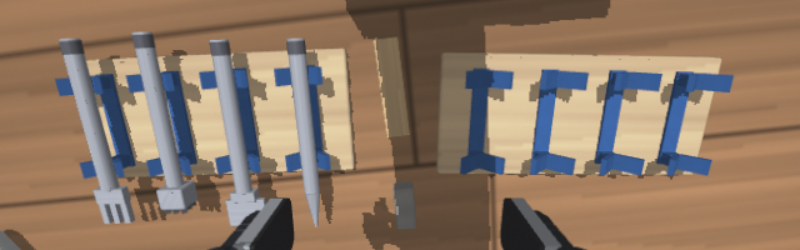

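vB: both racks seen; the chisels stay clear of the fingers except at the flat blade. The empty rack is measured well, but the chisel mask took in board and needs tightening.

```bash
cat > ch.py <<'E'
from meas import *
def chis2(f,F,y,mc=None):
    q=proj(f,[F(a,y+b,43) for a,b in((-105,-20),(-105,20),(48,20),(48,-20))])
    k=np.zeros(f["img"].shape[:2],np.uint8);cv2.fillConvexPoly(k,q.astype(np.int32),255)
    h=cv2.cvtColor(f["img"],cv2.COLOR_BGR2HSV); m=cv2.inRange(h,(95,5,45),(140,100,255))&k
    m=cv2.morphologyEx(m,cv2.MORPH_OPEN,np.ones((5,5)))
    n,l,s,c=cv2.connectedComponentsWithStats(m);i=1+np.argmax(s[1:,4]);ys,xs=np.nonzero(l==i)
    return np.c_[xs,ys].astype(np.float32),m
def line(f,p,z):
    W=plane(f,p,z)[:,:2];l=cv2.fitLine(W.astype(np.float32),cv2.DIST_L2,0,.01,.01).ravel()
    d=l[:2]*np.sign(l[0]);t=(W-l[2:])@d;n=(W-l[2:])@[-d[1],d[0]];return l[2:],d,t,n
E
python3 - <<'E'
from ch import *
h=cv2.cvtColor(V["C"]["img"],cv2.COLOR_BGR2HSV)
for p in((224,160),(283,160),(343,180),(402,140),(402,200),(218,124),(255,180),(315,180)):print(p,h[p[1],p[0]])
FF=frame((518,-188),-.105)
M=0
for y in(-105,-35,35,105):
  for k in "CB":
    p,m=chis2(V[k],FF,y);o,d,t,n=line(V[k],p,43)
    if k=="C":M=M|m
    print("F",y,k,len(p),"y at x518:",(o[1]+(518-o[0])*d[1]/d[0]).round(1),"ang",np.arctan2(d[1],d[0]).round(3),"halfw",np.percentile(np.abs(n),95).round(1),"end",o+d*t.min(),"len",np.ptp(t).round(1))
    
a=V["C"]["img"][105:275,190:430].copy();a[M[105:275,190:430]>0]=(0,0,255)
cv2.imwrite("pics/m.png",cv2.resize(a,None,fx=2.5,fy=2.5))
E
```

```text
(224, 160) [112  22 176]
(283, 160) [110  21 182]
(343, 180) [111  22 195]
(402, 140) [110  21 184]
(402, 200) [110  21 108]
(218, 124) [120  22 103]
(255, 180) [ 19  73 219]
(315, 180) [ 18  77 214]
F -105 C 1496 y at x518: -296.9 ang -0.065 halfw 7.7 end [ 421.8 -290.7] len 132.4
F -105 B 1713 y at x518: -297.8 ang -0.067 halfw 9.6 end [ 421.  -291.3] len 132.8
F -35 C 1511 y at x518: -226.5 ang -0.064 halfw 7.4 end [ 424.  -220.5] len 137.4
F -35 B 1695 y at x518: -227.5 ang -0.068 halfw 8.7 end [ 423.8 -221.1] len 138.5
F 35 C 1419 y at x518: -156.7 ang -0.063 halfw 7.5 end [ 438.8 -151.7] len 129.9
F 35 B 1534 y at x518: -156.7 ang -0.063 halfw 8.3 end [ 438.3 -151.7] len 131.1
F 105 C 1429 y at x518: -86.2 ang -0.068 halfw 7.6 end [445.9 -81.3] len 130.1
F 105 B 1447 y at x518: -86.4 ang -0.066 halfw 7.6 end [445.2 -81.5] len 131.4
```

View pics/m.png

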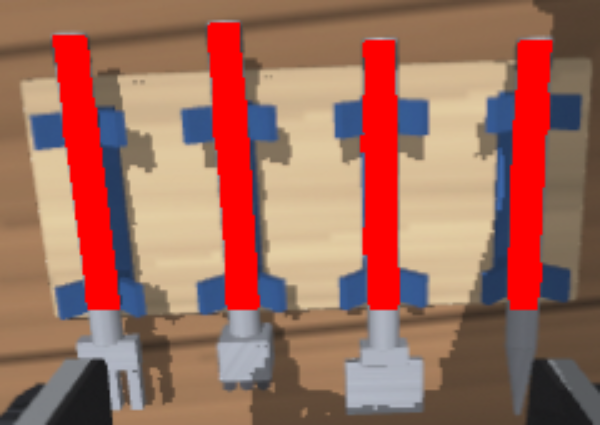

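The shank masks are clean (red in the crop; yaw −0.065). B and C agree to about 1 mm in y at z = 43, so the shank height of 43 is right to about 2 mm. The empty V mouths triangulate to 44 ± 5 mm. First move: above the point chisel.

```bash
python3 -m crank '[{"x":0.1005,"y":0.008,"z":0.04,"yaw":-0.038,"hand":0.4},{"x":0.1005,"y":0.008,"z":0.12,"yaw":-0.038,"hand":0.4},{"x":0.1005,"y":0.008,"z":0.12,"yaw":-0.038,"hand":0.4},{"x":0.1005,"y":0.008,"z":0.12,"yaw":-0.038,"hand":0.4},{"x":0.1005,"y":0.008,"z":0.12,"yaw":-0.038,"hand":0.4},{"x":0.1005,"y":0.008,"z":0.12,"yaw":-0.038,"hand":0.4},{"x":0.1005,"y":0.008,"z":0.12,"yaw":-0.038,"hand":0.4},{"x":0.1005,"y":0.008,"z":0.12,"yaw":-0.038,"hand":0.4}]' 40; python3 snap.py d1; python3 -c "
from plant import robot
for i in range(2):
  s=robot.read_state();print(s['time'],s['tcp_pos'],s['qpos'],s['grip_width'])"
```

```text
time: 3.53
tcp_pos: [526.4, -87.6, 113.6]
tcp_rot: [[0.065, 0.998, 0.004], [0.998, -0.065, -0.001], [-0.0, 0.004, -1.0]]
contact_force: [0.9, 0.3, 0.6]
grip_width: 51.3
[526.4 -87.6 113.6] [ 0.065  0.998 -0.   ]
3.5833 [526.38531797 -87.98631016 113.56503985] [-9.48570781e+00  9.44322156e+00 -1.45118364e+01  6.58266599e+01
 -6.61578708e-03 -5.71576355e+00] 51.43363054912214
3.5833 [526.38531797 -87.98631016 113.56503985] [-9.48570781e+00  9.44322156e+00 -1.45118364e+01  6.58266599e+01
 -6.61578708e-03 -5.71576355e+00] 51.43363054912214
```

View pics/d1.png

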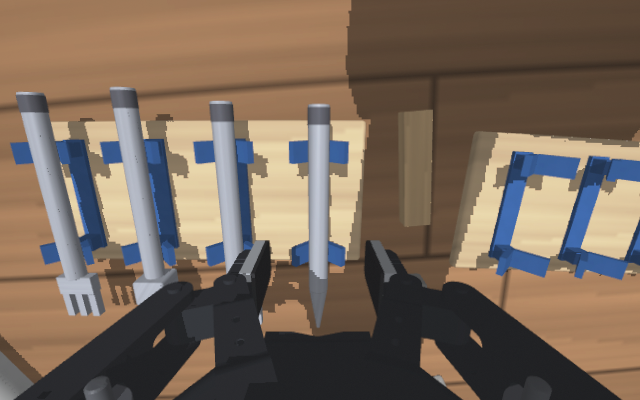

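The point shank is at column 319, midway between the fingers (317), so I descend, grip and lift.

```bash
python3 -m crank '[{"x":0,"y":0,"z":0.035,"yaw":0,"hand":0.4},{"x":0,"y":0,"z":0.065,"yaw":0,"hand":0.4},{"x":0,"y":0,"z":0.082,"yaw":0,"hand":0.4},{"x":0,"y":0,"z":0.089,"yaw":0,"hand":0.4},{"x":0,"y":0,"z":0.089,"yaw":0,"hand":0.4}]' 40; python3 -m crank '[{"x":0,"y":0,"z":0,"yaw":0,"hand":1},{"x":0,"y":0,"z":0,"yaw":0,"hand":1},{"x":0,"y":0,"z":0,"yaw":0,"hand":1},{"x":0,"y":0,"z":0,"yaw":0,"hand":1},{"x":0,"y":0,"z":0,"yaw":0,"hand":1},{"x":0,"y":0,"z":0,"yaw":0,"hand":1},{"x":0,"y":0,"z":0,"yaw":0,"hand":1},{"x":0,"y":0,"z":0,"yaw":0,"hand":1}]' 40
python3 -m crank '[{"x":0,"y":0,"z":-0.01,"yaw":0,"hand":1},{"x":0,"y":0,"z":-0.03,"yaw":0,"hand":1},{"x":0,"y":0,"z":-0.06,"yaw":0,"hand":1},{"x":0,"y":0,"z":-0.09,"yaw":0,"hand":1},{"x":0,"y":0,"z":-0.12,"yaw":0,"hand":1},{"x":0,"y":0,"z":-0.12,"yaw":0,"hand":1},{"x":0,"y":0,"z":-0.12,"yaw":0,"hand":1}]' 40; python3 snap.py d2
```

```text
time: 4.0
tcp_pos: [524.6, -88.2, 21.8]
tcp_rot: [[0.067, 0.998, -0.001], [0.998, -0.067, 0.0], [0.0, -0.001, -1.0]]
contact_force: [0.6, -0.4, 0.1]
grip_width: 51.2
time: 4.67
tcp_pos: [526.5, -87.0, 24.2]
tcp_rot: [[0.065, 0.998, 0.004], [0.998, -0.065, 0.001], [0.001, 0.003, -1.0]]
contact_force: [-0.3, 4.0, 5.9]
grip_width: 14.7
time: 5.25
tcp_pos: [526.1, -88.1, 144.6]
tcp_rot: [[0.066, 0.998, 0.004], [0.998, -0.066, -0.001], [-0.001, 0.004, -1.0]]
contact_force: [-0.7, 0.6, -3.5]
grip_width: 14.6
[526.1 -88.1 144.6] [ 0.066  0.998 -0.001]
```

View pics/d2.png

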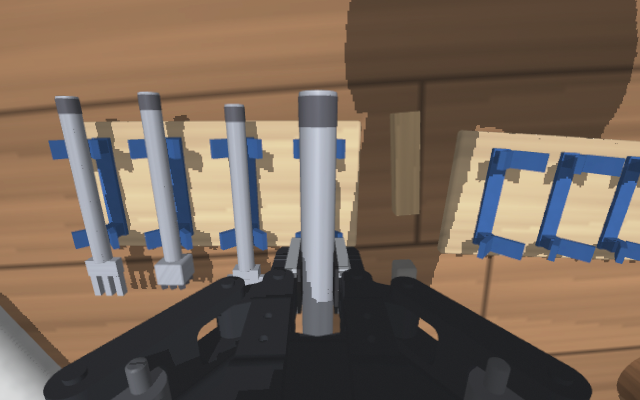

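Point chisel held level on the pads (butt at (318,93)). Carrying it to empty-rack saddle y = −105.

```bash
python3 -m crank '[{"x":0.02,"y":0.003,"z":0,"yaw":0.04,"hand":1},{"x":0.055,"y":0.003,"z":0,"yaw":0.04,"hand":1},{"x":0.09,"y":0.003,"z":0,"yaw":0.04,"hand":1},{"x":0.125,"y":0.003,"z":0,"yaw":0.04,"hand":1},{"x":0.155,"y":0.003,"z":0.02,"yaw":0.04,"hand":1},{"x":0.174,"y":0.003,"z":0.04,"yaw":0.04,"hand":1},{"x":0.174,"y":0.003,"z":0.06,"yaw":0.04,"hand":1},{"x":0.174,"y":0.003,"z":0.06,"yaw":0.04,"hand":1}]' 40;  python3 snap.py d3
```

```text
time: 5.97
tcp_pos: [535.4, 86.3, 76.4]
tcp_rot: [[0.103, 0.995, -0.01], [0.995, -0.103, -0.002], [-0.003, -0.01, -1.0]]
contact_force: [-1.4, -0.9, -4.3]
grip_width: 14.4
[535.4  86.3  76.4] [ 0.103  0.995 -0.003]
```

View pics/d3.png

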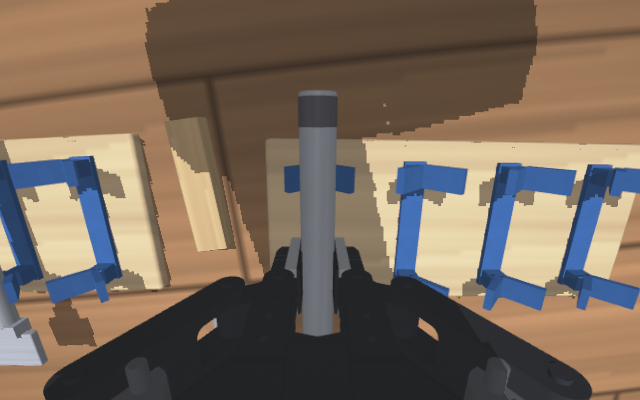

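The shank (column 318) is over the far V (284–355, centre 319.5). The pose had not settled, so I dwell and re-read.

```bash
python3 -m crank '[{"x":0,"y":0,"z":0,"yaw":0,"hand":1},{"x":0,"y":0,"z":0,"yaw":0,"hand":1},{"x":0,"y":0,"z":0,"yaw":0,"hand":1}]' 40
python3 - <<'E'
from meas import *
s=robot.read_state();f=optics.grab_frame("wrist");print(s["tcp_pos"],s["contact_force"])
F=frame((540.7,86),-.107)
r=vcent(f,F,0,-42);print(r,proj(f,[F(-42,0,45),F(-50,0,50),F(-34,0,50)]))
E
```

```text
time: 6.27
tcp_pos: [540.2, 85.2, 83.5]
tcp_rot: [[0.107, 0.994, 0.002], [0.994, -0.107, 0.0], [0.0, 0.002, -1.0]]
contact_force: [1.0, -0.5, -3.2]
grip_width: 14.8
[540.2  85.2  83.5] [ 1.  -0.5 -3.2]
((319.4233703613281, 168.59872436523438), (67.19066619873047, 25.846410751342773), 0.9548413157463074) [[318.7 167.4]
 [318.7 155.9]
 [318.7 181.1]]
```

```bash
python3 -m crank '[{"x":0,"y":0,"z":0.02,"yaw":0,"hand":1},{"x":0,"y":0,"z":0.04,"yaw":0,"hand":1},{"x":0,"y":0,"z":0.05,"yaw":0,"hand":1},{"x":0,"y":0,"z":0.055,"yaw":0,"hand":1},{"x":0,"y":0,"z":0.058,"yaw":0,"hand":1},{"x":0,"y":0,"z":0.059,"yaw":0,"hand":1},{"x":0,"y":0,"z":0.059,"yaw":0,"hand":1}]' 40; python3 -m crank '[{"x":0,"y":0,"z":0,"yaw":0,"hand":0.85},{"x":0,"y":0,"z":0,"yaw":0,"hand":0.7},{"x":0,"y":0,"z":0,"yaw":0,"hand":0.5},{"x":0,"y":0,"z":0,"yaw":0,"hand":0.4},{"x":0,"y":0,"z":0,"yaw":0,"hand":0.4},{"x":0,"y":0,"z":0,"yaw":0,"hand":0.4}]' 40
python3 -m crank '[{"x":0,"y":0,"z":-0.02,"yaw":0,"hand":0.4},{"x":0,"y":0,"z":-0.05,"yaw":0,"hand":0.4},{"x":0,"y":0,"z":-0.085,"yaw":0,"hand":0.4},{"x":0,"y":0,"z":-0.12,"yaw":0,"hand":0.4},{"x":0,"y":0,"z":-0.12,"yaw":0,"hand":0.4},{"x":0,"y":0,"z":-0.12,"yaw":0,"hand":0.4}]' 40;python3 snap.py d4;python3 - <<'E'
from ch import *
V4=pickle.load(open("d4.pkl","rb"))
p,m=chis2(V4,frame((552,190.7),-.107),-105)
o,d,t,n=line(V4,p,43);b=o+d*t.min();print("origin",b+80*d,"ang",np.arctan2(d[1],d[0]))
E
```

```text
time: 6.9
tcp_pos: [539.8, 86.2, 24.5]
tcp_rot: [[0.106, 0.994, 0.001], [0.994, -0.106, 0.001], [0.001, 0.001, -1.0]]
contact_force: [-2.5, 2.7, 1.0]
grip_width: 15.0
time: 7.4
tcp_pos: [539.6, 85.6, 23.3]
tcp_rot: [[0.106, 0.994, 0.0], [0.994, -0.106, -0.0], [-0.0, 0.0, -1.0]]
contact_force: [0.9, 0.2, 0.4]
grip_width: 51.3
time: 7.9
tcp_pos: [541.1, 85.9, 145.7]
tcp_rot: [[0.106, 0.994, 0.005], [0.994, -0.106, 0.001], [0.001, 0.005, -1.0]]
contact_force: [0.6, -0.3, -0.6]
grip_width: 51.1
[541.1  85.9 145.7] [0.106 0.994 0.001]
origin [538.1  86.7] ang -0.114070565
```

View pics/d4.png

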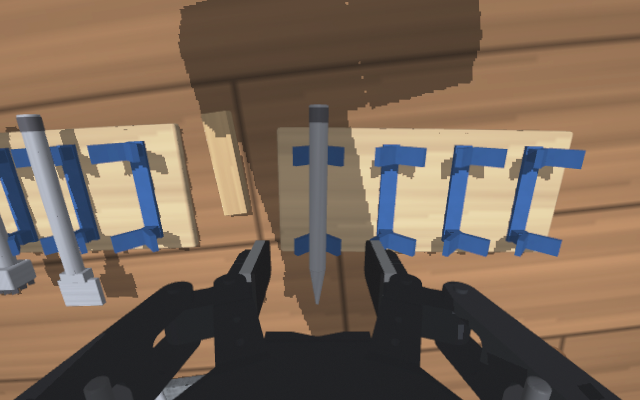

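Point chisel seated in both Vs of the empty rack (d4: shank at column 318, supports at rows 155 and 245); origin measured within 3 mm of the target. Next, the flat chisel.

```bash
python3 -m crank '[{"x":-0.04,"y":0.004,"z":0,"yaw":-0.04,"hand":0.4},{"x":-0.08,"y":0.004,"z":0,"yaw":-0.04,"hand":0.4},{"x":-0.12,"y":0.004,"z":0,"yaw":-0.04,"hand":0.4},{"x":-0.16,"y":0.004,"z":0,"yaw":-0.04,"hand":0.4},{"x":-0.2,"y":0.004,"z":0,"yaw":-0.04,"hand":0.4},{"x":-0.23,"y":0.004,"z":0,"yaw":-0.04,"hand":0.4},{"x":-0.2435,"y":0.004,"z":0.01,"yaw":-0.041,"hand":0.4},{"x":-0.2435,"y":0.004,"z":0.03,"yaw":-0.041,"hand":0.4}]'
python3 -m crank '[{"x":0,"y":0,"z":0,"yaw":0,"hand":0.4},{"x":0,"y":0,"z":0,"yaw":0,"hand":0.4},{"x":0,"y":0,"z":0,"yaw":0,"hand":0.4}]'
cat > chk.py <<'E'
# shift to bring the tool over a chisel: argv = approx axis x,y (world), yaw ; chk prints tool-frame dx,dy,dyaw
import sys
from ch import *
x,y,w=map(float,sys.argv[1:4]);s=robot.read_state();f=optics.grab_frame("wrist")
p,m=chis2(f,frame((x,y),w),0);o,d,t,n=line(f,p,43);b=o+d*t.min()+80*d
R=s["tcp_rot"];e=R.T@np.array([b[0]-s["tcp_pos"][0],b[1]-s["tcp_pos"][1],0])
print("origin",b,"yaw",np.arctan2(d[1],d[0]).round(3),"halfw",np.percentile(abs(n),95).round(1),"tool shift",e,"tcp",s["tcp_pos"],"toolyaw",np.arctan2(R[1,1],R[0,1]).round(3))
E
python3 chk.py 518.3 -156.9 -0.065
```

```text
time: 8.62
tcp_pos: [517.7, -160.2, 113.1]
tcp_rot: [[0.069, 0.998, 0.001], [0.998, -0.069, -0.001], [-0.001, 0.001, -1.0]]
contact_force: [0.4, -0.2, 0.2]
grip_width: 51.2
time: 8.87
tcp_pos: [517.3, -156.3, 112.9]
tcp_rot: [[0.064, 0.998, -0.002], [0.998, -0.064, 0.0], [0.0, -0.002, -1.0]]
contact_force: [0.1, 0.1, 0.1]
grip_width: 51.5
origin [ 517.5 -156.5] yaw -0.065 halfw 7.3 tool shift [-0.2  0.2 -0. ] tcp [ 517.3 -156.3  112.9] toolyaw -0.064
```

```bash
python3 -m crank '[{"x":0,"y":0,"z":0.035,"yaw":0,"hand":0.4},{"x":0,"y":0,"z":0.065,"yaw":0,"hand":0.4},{"x":0,"y":0,"z":0.082,"yaw":0,"hand":0.4},{"x":0,"y":0,"z":0.089,"yaw":0,"hand":0.4},{"x":0,"y":0,"z":0.089,"yaw":0,"hand":0.4}]' 40; python3 -m crank '[{"x":0,"y":0,"z":0,"yaw":0,"hand":1},{"x":0,"y":0,"z":0,"yaw":0,"hand":1},{"x":0,"y":0,"z":0,"yaw":0,"hand":1},{"x":0,"y":0,"z":0,"yaw":0,"hand":1},{"x":0,"y":0,"z":0,"yaw":0,"hand":1},{"x":0,"y":0,"z":0,"yaw":0,"hand":1},{"x":0,"y":0,"z":0,"yaw":0,"hand":1},{"x":0,"y":0,"z":0,"yaw":0,"hand":1}]' 40
python3 -m crank '[{"x":0,"y":0,"z":-0.01,"yaw":0,"hand":1},{"x":0,"y":0,"z":-0.03,"yaw":0,"hand":1},{"x":0,"y":0,"z":-0.06,"yaw":0,"hand":1},{"x":0,"y":0,"z":-0.09,"yaw":0,"hand":1},{"x":0,"y":0,"z":-0.12,"yaw":0,"hand":1},{"x":0,"y":0,"z":-0.12,"yaw":0,"hand":1},{"x":0,"y":0,"z":-0.12,"yaw":0,"hand":1},{"x":0,"y":0,"z":-0.12,"yaw":0,"hand":1}]' 40; python3 snap.py d5
```

```text
time: 9.33
tcp_pos: [517.0, -156.0, 23.3]
tcp_rot: [[0.064, 0.998, -0.002], [0.998, -0.064, 0.001], [0.001, -0.002, -1.0]]
contact_force: [0.3, 0.3, 0.2]
grip_width: 51.4
time: 10.0
tcp_pos: [519.0, -156.7, 26.1]
tcp_rot: [[0.065, 0.998, 0.003], [0.998, -0.065, 0.0], [0.0, 0.003, -1.0]]
contact_force: [-0.0, 2.8, 6.0]
grip_width: 14.6
time: 10.67
tcp_pos: [517.2, -156.8, 143.9]
tcp_rot: [[0.065, 0.998, -0.001], [0.998, -0.065, -0.0], [-0.0, -0.001, -1.0]]
contact_force: [0.1, 0.0, -2.4]
grip_width: 14.7
[ 517.2 -156.8  143.9] [ 0.065  0.998 -0.   ]
```

View pics/d5.png

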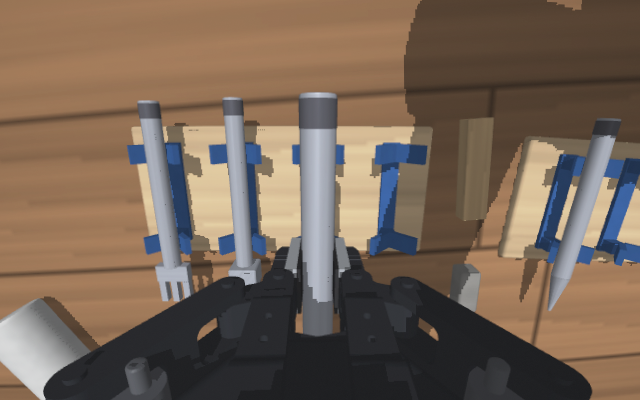

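Flat chisel held level (butt at (318,95)); point still seated. Carrying to saddle y = −35.

```bash
python3 -m crank '[{"x":0.02,"y":0.01,"z":0,"yaw":0.04,"hand":1},{"x":0.06,"y":0.01,"z":0,"yaw":0.04,"hand":1},{"x":0.1,"y":0.01,"z":0,"yaw":0.04,"hand":1},{"x":0.14,"y":0.01,"z":0,"yaw":0.04,"hand":1},{"x":0.18,"y":0.01,"z":0,"yaw":0.04,"hand":1},{"x":0.22,"y":0.01,"z":0,"yaw":0.04,"hand":1},{"x":0.26,"y":0.01,"z":0,"yaw":0.04,"hand":1},{"x":0.29,"y":0.01,"z":0,"yaw":0.041,"hand":1}]' 40; python3 -m crank '[{"x":0.015,"y":-0.001,"z":0,"yaw":0,"hand":1},{"x":0.023,"y":-0.001,"z":0,"yaw":0,"hand":1},{"x":0.0235,"y":-0.001,"z":0.02,"yaw":0,"hand":1},{"x":0.0235,"y":-0.001,"z":0.05,"yaw":0,"hand":1},{"x":0.0235,"y":-0.001,"z":0.06,"yaw":0,"hand":1},{"x":0.0235,"y":-0.001,"z":0.06,"yaw":0,"hand":1},{"x":0.0235,"y":-0.001,"z":0.06,"yaw":0,"hand":1},{"x":0.0235,"y":-0.001,"z":0.06,"yaw":0,"hand":1}]' 40
cat > sad.py <<'E'
# far V support of target saddle vs expectation: argv = saddle x,y
import sys
from meas import *
x,y=map(float,sys.argv[1:3]);s=robot.read_state();f=optics.grab_frame("wrist");F=frame((x,y),-.107)
r=vcent(f,F,0,-42);W=plane(f,[r[0]],47)[0];E=F(-42,0,47);print("tcp",s["tcp_pos"],"V err world",W-E,r[1],"need tool shift",s["tcp_rot"].T@np.array([x-s["tcp_pos"][0],y-s["tcp_pos"][1],0]))
E
python3 sad.py 548.2 155.7
```

```text
time: 11.38
tcp_pos: [545.1, 134.6, 142.4]
tcp_rot: [[0.104, 0.995, -0.003], [0.995, -0.104, -0.0], [-0.0, -0.003, -1.0]]
contact_force: [0.5, 0.2, -2.2]
grip_width: 14.6
time: 12.05
tcp_pos: [548.5, 155.0, 85.4]
tcp_rot: [[0.106, 0.994, 0.001], [0.994, -0.106, 0.0], [0.0, 0.001, -1.0]]
contact_force: [0.3, -0.0, -2.1]
grip_width: 14.6
tcp [548.5 155.   85.4] V err world [1.5 0.3 0. ] (25.0, 66.0) need tool shift [ 0.6 -0.4 -0. ]
```

```bash
python3 -m crank '[{"x":0,"y":0,"z":0.02,"yaw":0,"hand":1},{"x":0,"y":0,"z":0.04,"yaw":0,"hand":1},{"x":0,"y":0,"z":0.05,"yaw":0,"hand":1},{"x":0,"y":0,"z":0.055,"yaw":0,"hand":1},{"x":0,"y":0,"z":0.058,"yaw":0,"hand":1},{"x":0,"y":0,"z":0.059,"yaw":0,"hand":1},{"x":0,"y":0,"z":0.059,"yaw":0,"hand":1}]' 40; python3 -m crank '[{"x":0,"y":0,"z":0,"yaw":0,"hand":0.85},{"x":0,"y":0,"z":0,"yaw":0,"hand":0.7},{"x":0,"y":0,"z":0,"yaw":0,"hand":0.5},{"x":0,"y":0,"z":0,"yaw":0,"hand":0.4},{"x":0,"y":0,"z":0,"yaw":0,"hand":0.4},{"x":0,"y":0,"z":0,"yaw":0,"hand":0.4}]' 40
python3 -m crank '[{"x":0,"y":0,"z":-0.02,"yaw":0,"hand":0.4},{"x":0,"y":0,"z":-0.05,"yaw":0,"hand":0.4},{"x":0,"y":0,"z":-0.085,"yaw":0,"hand":0.4},{"x":0,"y":0,"z":-0.12,"yaw":0,"hand":0.4},{"x":0,"y":0,"z":-0.12,"yaw":0,"hand":0.4},{"x":0,"y":0,"z":-0.12,"yaw":0,"hand":0.4}]' 40; python3 chk.py 548.2 155.7 -0.107
```

```text
time: 12.68
tcp_pos: [548.5, 155.7, 26.4]
tcp_rot: [[0.105, 0.994, 0.001], [0.994, -0.106, 0.001], [0.001, 0.001, -1.0]]
contact_force: [-2.0, 0.6, -0.8]
grip_width: 14.4
time: 13.18
tcp_pos: [548.1, 155.4, 25.4]
tcp_rot: [[0.106, 0.994, 0.0], [0.994, -0.106, -0.0], [0.0, 0.0, -1.0]]
contact_force: [-0.7, -0.2, 0.6]
grip_width: 51.4
time: 13.68
tcp_pos: [549.5, 155.8, 147.9]
tcp_rot: [[0.106, 0.994, 0.005], [0.994, -0.106, 0.001], [0.002, 0.005, -1.0]]
contact_force: [-0.2, -0.5, -0.6]
grip_width: 51.4
origin [547.1 155.9] yaw -0.114 halfw 7.2 tool shift [-0.1 -2.3 -0. ] tcp [549.5 155.8 147.9] toolyaw -0.106
```

Flat seated at (547,156), yaw −0.11. Now the bush chisel.

```bash
python3 -m crank '[{"x":-0.04,"y":-0.004,"z":0,"yaw":-0.04,"hand":0.4},{"x":-0.08,"y":-0.004,"z":0,"yaw":-0.04,"hand":0.4},{"x":-0.12,"y":-0.004,"z":0,"yaw":-0.04,"hand":0.4},{"x":-0.16,"y":-0.004,"z":0,"yaw":-0.04,"hand":0.4},{"x":-0.2,"y":-0.004,"z":0,"yaw":-0.04,"hand":0.4},{"x":-0.24,"y":-0.004,"z":0,"yaw":-0.04,"hand":0.4},{"x":-0.28,"y":-0.004,"z":0,"yaw":-0.04,"hand":0.4},{"x":-0.3,"y":-0.004,"z":0,"yaw":-0.041,"hand":0.4}]'
python3 -m crank '[{"x":-0.04,"y":-0.003,"z":0,"yaw":0,"hand":0.4},{"x":-0.07,"y":-0.003,"z":0,"yaw":0,"hand":0.4},{"x":-0.084,"y":-0.003,"z":0.015,"yaw":0,"hand":0.4},{"x":-0.084,"y":-0.003,"z":0.032,"yaw":0,"hand":0.4},{"x":-0.084,"y":-0.003,"z":0.032,"yaw":0,"hand":0.4},{"x":-0.084,"y":-0.003,"z":0.032,"yaw":0,"hand":0.4},{"x":-0.084,"y":-0.003,"z":0.032,"yaw":0,"hand":0.4}]'; python3 chk.py 503.7 -226 -0.065
```

```text
time: 14.4
tcp_pos: [510.4, -145.9, 143.3]
tcp_rot: [[0.068, 0.998, -0.003], [0.998, -0.068, -0.0], [-0.001, -0.003, -1.0]]
contact_force: [0.7, 0.3, 0.2]
grip_width: 51.1
time: 14.98
tcp_pos: [503.5, -225.5, 112.9]
tcp_rot: [[0.064, 0.998, -0.001], [0.998, -0.064, 0.001], [0.001, -0.001, -1.0]]
contact_force: [0.6, 0.4, 0.3]
grip_width: 51.8
origin [ 503.  -225.7] yaw -0.065 halfw 7.3 tool shift [-0.2 -0.4  0. ] tcp [ 503.5 -225.5  112.9] toolyaw -0.064
```

```bash
python3 -m crank '[{"x":0,"y":0,"z":0.035,"yaw":0,"hand":0.4},{"x":0,"y":0,"z":0.065,"yaw":0,"hand":0.4},{"x":0,"y":0,"z":0.082,"yaw":0,"hand":0.4},{"x":0,"y":0,"z":0.089,"yaw":0,"hand":0.4},{"x":0,"y":0,"z":0.089,"yaw":0,"hand":0.4}]' 40; python3 -m crank '[{"x":0,"y":0,"z":0,"yaw":0,"hand":1},{"x":0,"y":0,"z":0,"yaw":0,"hand":1},{"x":0,"y":0,"z":0,"yaw":0,"hand":1},{"x":0,"y":0,"z":0,"yaw":0,"hand":1},{"x":0,"y":0,"z":0,"yaw":0,"hand":1},{"x":0,"y":0,"z":0,"yaw":0,"hand":1},{"x":0,"y":0,"z":0,"yaw":0,"hand":1},{"x":0,"y":0,"z":0,"yaw":0,"hand":1}]' 40
python3 -m crank '[{"x":0,"y":0,"z":-0.01,"yaw":0,"hand":1},{"x":0,"y":0,"z":-0.03,"yaw":0,"hand":1},{"x":0,"y":0,"z":-0.06,"yaw":0,"hand":1},{"x":0,"y":0,"z":-0.09,"yaw":0,"hand":1},{"x":0,"y":0,"z":-0.12,"yaw":0,"hand":1},{"x":0,"y":0,"z":-0.12,"yaw":0,"hand":1},{"x":0,"y":0,"z":-0.12,"yaw":0,"hand":1},{"x":0,"y":0,"z":-0.12,"yaw":0,"hand":1}]' 40; python3 snap.py d6
```

```text
time: 15.45
tcp_pos: [503.2, -225.2, 23.4]
tcp_rot: [[0.064, 0.998, -0.002], [0.998, -0.064, 0.001], [0.001, -0.002, -1.0]]
contact_force: [-1.0, 0.0, 0.6]
grip_width: 51.4
time: 16.12
tcp_pos: [505.1, -225.9, 26.2]
tcp_rot: [[0.064, 0.998, 0.003], [0.998, -0.064, 0.0], [0.0, 0.003, -1.0]]
contact_force: [0.5, 3.6, 6.5]
grip_width: 14.5
time: 16.78
tcp_pos: [503.4, -226.1, 144.0]
tcp_rot: [[0.065, 0.998, -0.001], [0.998, -0.065, -0.0], [-0.0, -0.001, -1.0]]
contact_force: [-0.6, 0.1, -2.7]
grip_width: 14.8
[ 503.4 -226.1  144. ] [ 0.065  0.998 -0.   ]
```

View pics/d6.png

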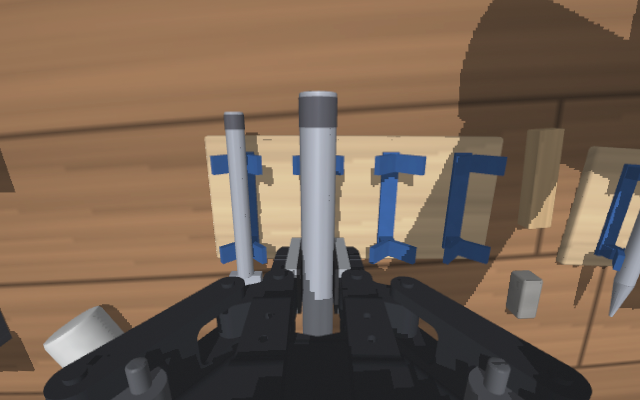

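Bush held level (butt at (318,94)). Carrying to saddle y = +35.

```bash
python3 -m crank '[{"x":0.02,"y":0.015,"z":0,"yaw":0.04,"hand":1},{"x":0.06,"y":0.015,"z":0,"yaw":0.04,"hand":1},{"x":0.1,"y":0.015,"z":0,"yaw":0.04,"hand":1},{"x":0.14,"y":0.015,"z":0,"yaw":0.04,"hand":1},{"x":0.18,"y":0.015,"z":0,"yaw":0.04,"hand":1},{"x":0.22,"y":0.015,"z":0,"yaw":0.04,"hand":1},{"x":0.26,"y":0.015,"z":0,"yaw":0.04,"hand":1},{"x":0.3,"y":0.015,"z":0,"yaw":0.041,"hand":1}]' 40; python3 -m crank '[{"x":0.04,"y":0.0015,"z":0,"yaw":0,"hand":1},{"x":0.08,"y":0.0015,"z":0,"yaw":0,"hand":1},{"x":0.12,"y":0.0015,"z":0,"yaw":0,"hand":1},{"x":0.145,"y":0.0015,"z":0,"yaw":0,"hand":1},{"x":0.154,"y":0.0015,"z":0,"yaw":0,"hand":1},{"x":0.154,"y":0.0015,"z":0,"yaw":0,"hand":1}]' 40;  python3 -m crank '[{"x":0,"y":0,"z":0.02,"yaw":0,"hand":1},{"x":0,"y":0,"z":0.045,"yaw":0,"hand":1},{"x":0,"y":0,"z":0.06,"yaw":0,"hand":1},{"x":0,"y":0,"z":0.06,"yaw":0,"hand":1},{"x":0,"y":0,"z":0.06,"yaw":0,"hand":1},{"x":0,"y":0,"z":0.06,"yaw":0,"hand":1}]' 40
python3 sad.py 555.7 225.5
```

```text
time: 17.5
tcp_pos: [536.9, 74.0, 142.5]
tcp_rot: [[0.106, 0.994, -0.003], [0.994, -0.106, -0.001], [-0.001, -0.003, -1.0]]
contact_force: [0.8, -0.5, -2.1]
grip_width: 14.5
time: 18.0
tcp_pos: [555.1, 227.0, 142.2]
tcp_rot: [[0.102, 0.995, -0.003], [0.995, -0.102, -0.001], [-0.001, -0.003, -1.0]]
contact_force: [0.4, -0.2, -2.0]
grip_width: 14.7
time: 18.5
tcp_pos: [556.3, 224.3, 85.1]
tcp_rot: [[0.107, 0.994, 0.0], [0.994, -0.107, -0.0], [0.0, 0.0, -1.0]]
contact_force: [0.5, 0.8, -2.5]
grip_width: 14.6
tcp [556.3 224.3  85.1] V err world [ 1.8 -0.2  0. ] (25.0, 66.0) need tool shift [ 1.1 -0.7 -0. ]
```

```bash
python3 -m crank '[{"x":0.001,"y":0,"z":0.02,"yaw":0,"hand":1},{"x":0.001,"y":0,"z":0.04,"yaw":0,"hand":1},{"x":0.001,"y":0,"z":0.05,"yaw":0,"hand":1},{"x":0.001,"y":0,"z":0.055,"yaw":0,"hand":1},{"x":0.001,"y":0,"z":0.058,"yaw":0,"hand":1},{"x":0.001,"y":0,"z":0.059,"yaw":0,"hand":1},{"x":0.001,"y":0,"z":0.059,"yaw":0,"hand":1}]' 40; python3 -m crank '[{"x":0,"y":0,"z":0,"yaw":0,"hand":0.85},{"x":0,"y":0,"z":0,"yaw":0,"hand":0.7},{"x":0,"y":0,"z":0,"yaw":0,"hand":0.5},{"x":0,"y":0,"z":0,"yaw":0,"hand":0.4},{"x":0,"y":0,"z":0,"yaw":0,"hand":0.4},{"x":0,"y":0,"z":0,"yaw":0,"hand":0.4}]' 40
python3 -m crank '[{"x":0,"y":0,"z":-0.02,"yaw":0,"hand":0.4},{"x":0,"y":0,"z":-0.05,"yaw":0,"hand":0.4},{"x":0,"y":0,"z":-0.085,"yaw":0,"hand":0.4},{"x":0,"y":0,"z":-0.12,"yaw":0,"hand":0.4},{"x":0,"y":0,"z":-0.12,"yaw":0,"hand":0.4},{"x":0,"y":0,"z":-0.12,"yaw":0,"hand":0.4}]' 40; python3 chk.py 555.7 225.5 -0.107
```

```text
time: 19.13
tcp_pos: [556.3, 225.8, 26.5]
tcp_rot: [[0.106, 0.994, 0.001], [0.994, -0.106, -0.001], [-0.001, 0.001, -1.0]]
contact_force: [-1.4, -4.5, 0.7]
grip_width: 14.5
time: 19.63
tcp_pos: [556.4, 226.5, 25.5]
tcp_rot: [[0.105, 0.994, 0.001], [0.994, -0.105, 0.0], [0.001, 0.001, -1.0]]
contact_force: [-0.3, -0.3, -0.1]
grip_width: 51.6
time: 20.13
tcp_pos: [557.6, 227.0, 148.0]
tcp_rot: [[0.105, 0.994, 0.005], [0.994, -0.105, 0.002], [0.003, 0.005, -1.0]]
contact_force: [-0.3, -0.2, -0.4]
grip_width: 51.2
origin [555.1 225.7] yaw -0.112 halfw 7.3 tool shift [-1.6 -2.4 -0. ] tcp [557.6 227.  148. ] toolyaw -0.106
```

Bush seated at (555,226). Now the claw chisel.

```bash
python3 -m crank '[{"x":-0.04,"y":0,"z":0,"yaw":-0.04,"hand":0.4},{"x":-0.08,"y":0,"z":0,"yaw":-0.04,"hand":0.4},{"x":-0.12,"y":0,"z":0,"yaw":-0.04,"hand":0.4},{"x":-0.16,"y":0,"z":0,"yaw":-0.04,"hand":0.4},{"x":-0.2,"y":0,"z":0,"yaw":-0.04,"hand":0.4},{"x":-0.24,"y":0,"z":0,"yaw":-0.04,"hand":0.4},{"x":-0.28,"y":0,"z":0,"yaw":-0.04,"hand":0.4},{"x":-0.3,"y":0,"z":0,"yaw":-0.041,"hand":0.4}]'
python3 -m crank '[{"x":-0.04,"y":-0.009,"z":0,"yaw":0,"hand":0.4},{"x":-0.08,"y":-0.009,"z":0,"yaw":0,"hand":0.4},{"x":-0.12,"y":-0.009,"z":0,"yaw":0,"hand":0.4},{"x":-0.16,"y":-0.009,"z":0,"yaw":0,"hand":0.4},{"x":-0.2,"y":-0.009,"z":0,"yaw":0,"hand":0.4},{"x":-0.225,"y":-0.009,"z":0.01,"yaw":0,"hand":0.4},{"x":-0.225,"y":-0.009,"z":0.032,"yaw":0,"hand":0.4},{"x":-0.225,"y":-0.009,"z":0.032,"yaw":0,"hand":0.4}]';python3 -m crank '[{"x":0,"y":0,"z":0,"yaw":0,"hand":0.4},{"x":0,"y":0,"z":0,"yaw":0,"hand":0.4},{"x":0,"y":0,"z":0,"yaw":0,"hand":0.4}]'; python3 chk.py 501.2 -296.2 -0.065
```

```text
time: 20.85
tcp_pos: [522.5, -75.4, 143.3]
tcp_rot: [[0.067, 0.998, -0.003], [0.998, -0.067, -0.001], [-0.001, -0.003, -1.0]]
contact_force: [0.4, 0.2, 1.6]
grip_width: 51.1
time: 21.52
tcp_pos: [497.9, -296.1, 107.5]
tcp_rot: [[0.068, 0.998, -0.007], [0.998, -0.068, 0.004], [0.004, -0.008, -1.0]]
contact_force: [-1.0, 0.5, -1.9]
grip_width: 50.9
time: 21.77
tcp_pos: [501.2, -295.2, 114.0]
tcp_rot: [[0.063, 0.998, 0.0], [0.998, -0.063, -0.0], [-0.0, 0.0, -1.0]]
contact_force: [-0.2, -0.5, -0.1]
grip_width: 51.1
origin [ 500.8 -295.6] yaw -0.067 halfw 7.3 tool shift [-0.4 -0.4 -0. ] tcp [ 501.2 -295.2  114. ] toolyaw -0.063
```

```bash
python3 -m crank '[{"x":0,"y":0,"z":0.035,"yaw":0,"hand":0.4},{"x":0,"y":0,"z":0.065,"yaw":0,"hand":0.4},{"x":0,"y":0,"z":0.082,"yaw":0,"hand":0.4},{"x":0,"y":0,"z":0.089,"yaw":0,"hand":0.4},{"x":0,"y":0,"z":0.089,"yaw":0,"hand":0.4}]' 40; python3 -m crank '[{"x":0,"y":0,"z":0,"yaw":0,"hand":1},{"x":0,"y":0,"z":0,"yaw":0,"hand":1},{"x":0,"y":0,"z":0,"yaw":0,"hand":1},{"x":0,"y":0,"z":0,"yaw":0,"hand":1},{"x":0,"y":0,"z":0,"yaw":0,"hand":1},{"x":0,"y":0,"z":0,"yaw":0,"hand":1},{"x":0,"y":0,"z":0,"yaw":0,"hand":1},{"x":0,"y":0,"z":0,"yaw":0,"hand":1}]' 40
python3 -m crank '[{"x":0,"y":0,"z":-0.01,"yaw":0,"hand":1},{"x":0,"y":0,"z":-0.03,"yaw":0,"hand":1},{"x":0,"y":0,"z":-0.06,"yaw":0,"hand":1},{"x":0,"y":0,"z":-0.09,"yaw":0,"hand":1},{"x":0,"y":0,"z":-0.12,"yaw":0,"hand":1},{"x":0,"y":0,"z":-0.12,"yaw":0,"hand":1},{"x":0,"y":0,"z":-0.12,"yaw":0,"hand":1},{"x":0,"y":0,"z":-0.12,"yaw":0,"hand":1}]' 40; python3 snap.py d7
```

```text
time: 22.23
tcp_pos: [500.3, -295.0, 23.3]
tcp_rot: [[0.064, 0.998, -0.002], [0.998, -0.064, 0.001], [0.001, -0.002, -1.0]]
contact_force: [-0.5, 0.6, -0.4]
grip_width: 51.2
time: 22.9
tcp_pos: [502.1, -295.9, 26.2]
tcp_rot: [[0.064, 0.998, 0.003], [0.998, -0.064, -0.0], [0.0, 0.003, -1.0]]
contact_force: [0.5, 3.3, 6.5]
grip_width: 14.5
time: 23.57
tcp_pos: [500.4, -296.0, 143.9]
tcp_rot: [[0.065, 0.998, -0.001], [0.998, -0.065, 0.0], [-0.0, -0.001, -1.0]]
contact_force: [-0.5, -0.0, -3.2]
grip_width: 14.2
[ 500.4 -296.   143.9] [ 0.065  0.998 -0.   ]
```

View pics/d7.png

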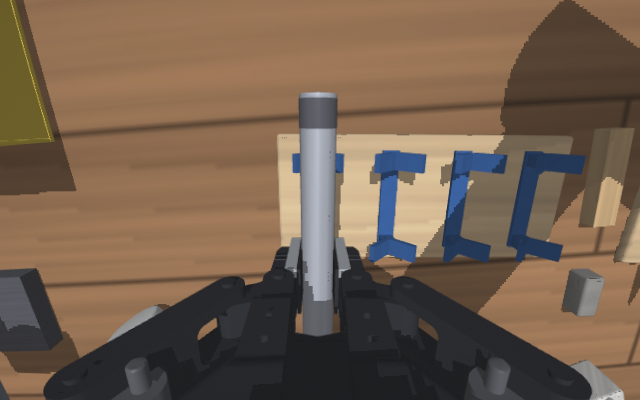

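Claw held level (butt at (318,95)). Carrying to saddle y = +105.

```bash
python3 -m crank '[{"x":0.02,"y":0.02,"z":0,"yaw":0.04,"hand":1},{"x":0.06,"y":0.02,"z":0,"yaw":0.04,"hand":1},{"x":0.1,"y":0.02,"z":0,"yaw":0.04,"hand":1},{"x":0.14,"y":0.02,"z":0,"yaw":0.04,"hand":1},{"x":0.18,"y":0.02,"z":0,"yaw":0.04,"hand":1},{"x":0.22,"y":0.02,"z":0,"yaw":0.04,"hand":1},{"x":0.26,"y":0.02,"z":0,"yaw":0.04,"hand":1},{"x":0.3,"y":0.02,"z":0,"yaw":0.041,"hand":1}]' 40; python3 -m crank '[{"x":0.04,"y":-0.008,"z":0,"yaw":0,"hand":1},{"x":0.08,"y":-0.008,"z":0,"yaw":0,"hand":1},{"x":0.12,"y":-0.008,"z":0,"yaw":0,"hand":1},{"x":0.16,"y":-0.008,"z":0,"yaw":0,"hand":1},{"x":0.2,"y":-0.008,"z":0,"yaw":0,"hand":1},{"x":0.24,"y":-0.008,"z":0,"yaw":0,"hand":1},{"x":0.275,"y":-0.008,"z":0,"yaw":0,"hand":1},{"x":0.294,"y":-0.008,"z":0,"yaw":0,"hand":1}]' 40;  python3 -m crank '[{"x":0,"y":0,"z":0,"yaw":0,"hand":1},{"x":0,"y":0,"z":0.02,"yaw":0,"hand":1},{"x":0,"y":0,"z":0.045,"yaw":0,"hand":1},{"x":0,"y":0,"z":0.06,"yaw":0,"hand":1},{"x":0,"y":0,"z":0.06,"yaw":0,"hand":1},{"x":0,"y":0,"z":0.06,"yaw":0,"hand":1},{"x":0,"y":0,"z":0.06,"yaw":0,"hand":1}]' 40
python3 sad.py 563.4 295.5
```

```text
time: 24.28
tcp_pos: [538.8, 3.8, 142.5]
tcp_rot: [[0.106, 0.994, -0.003], [0.994, -0.106, -0.0], [-0.001, -0.003, -1.0]]
contact_force: [1.2, -0.1, -3.0]
grip_width: 14.6
time: 24.95
tcp_pos: [562.2, 298.8, 141.8]
tcp_rot: [[0.103, 0.995, -0.003], [0.995, -0.103, -0.001], [-0.001, -0.003, -1.0]]
contact_force: [0.5, -0.4, -3.0]
grip_width: 14.7
time: 25.53
tcp_pos: [563.5, 294.8, 84.7]
tcp_rot: [[0.106, 0.994, -0.0], [0.994, -0.106, -0.0], [-0.0, -0.0, -1.0]]
contact_force: [-0.4, -0.2, -1.6]
grip_width: 14.7
tcp [563.5 294.8  84.7] V err world [ 1.7 -0.4  0. ] (25.0, 66.0) need tool shift [ 0.7 -0.1 -0. ]
```

```bash
python3 -m crank '[{"x":0,"y":0,"z":0.02,"yaw":0,"hand":1},{"x":0,"y":0,"z":0.04,"yaw":0,"hand":1},{"x":0,"y":0,"z":0.05,"yaw":0,"hand":1},{"x":0,"y":0,"z":0.055,"yaw":0,"hand":1},{"x":0,"y":0,"z":0.058,"yaw":0,"hand":1},{"x":0,"y":0,"z":0.059,"yaw":0,"hand":1},{"x":0,"y":0,"z":0.059,"yaw":0,"hand":1}]' 40; python3 -m crank '[{"x":0,"y":0,"z":0,"yaw":0,"hand":0.85},{"x":0,"y":0,"z":0,"yaw":0,"hand":0.7},{"x":0,"y":0,"z":0,"yaw":0,"hand":0.5},{"x":0,"y":0,"z":0,"yaw":0,"hand":0.4},{"x":0,"y":0,"z":0,"yaw":0,"hand":0.4},{"x":0,"y":0,"z":0,"yaw":0,"hand":0.4}]' 40
python3 -m crank '[{"x":0,"y":0,"z":-0.02,"yaw":0,"hand":0.4},{"x":0,"y":0,"z":-0.05,"yaw":0,"hand":0.4},{"x":0,"y":0,"z":-0.085,"yaw":0,"hand":0.4},{"x":0,"y":0,"z":-0.12,"yaw":0,"hand":0.4},{"x":0,"y":0,"z":-0.16,"yaw":0,"hand":0.4},{"x":0,"y":0,"z":-0.2,"yaw":0,"hand":0.4},{"x":0,"y":0,"z":-0.2,"yaw":0,"hand":0.4},{"x":0,"y":0,"z":-0.2,"yaw":0,"hand":0.4}]' 40
python3 -m crank '[{"x":-0.03,"y":-0.02,"z":0,"yaw":0,"hand":0.4},{"x":-0.07,"y":-0.02,"z":0,"yaw":0,"hand":0.4},{"x":-0.1,"y":-0.02,"z":0,"yaw":0,"hand":0.4},{"x":-0.1,"y":-0.02,"z":0,"yaw":0,"hand":0.4},{"x":-0.1,"y":-0.02,"z":0,"yaw":0,"hand":0.4},{"x":-0.1,"y":-0.02,"z":0,"yaw":0,"hand":0.4}]'
python3 snap.py e1; for p in "540.7 86" "548.2 155.7" "555.7 225.5" "563.4 295.5"; do python3 chk.py $p -0.107; done
python3 - <<'E'
from ch import *
f=optics.grab_frame("side");cv2.imwrite("pics/sideE.png",cv2.resize(f["img"][100:230,220:380],None,fx=4.5,fy=4.5))
s=optics.grab_frame("scene");cv2.imwrite("pics/sceneE.png",cv2.resize(s["img"][180:290,300:470],None,fx=4.5,fy=4.5))
E
```

```text
time: 26.17
tcp_pos: [563.6, 295.2, 26.4]
tcp_rot: [[0.106, 0.994, 0.001], [0.994, -0.106, 0.0], [0.0, 0.001, -1.0]]
contact_force: [-0.9, -1.4, -1.0]
grip_width: 14.4
time: 26.67
tcp_pos: [563.6, 295.5, 25.5]
tcp_rot: [[0.106, 0.994, 0.001], [0.994, -0.106, 0.0], [0.0, 0.0, -1.0]]
contact_force: [-0.4, -0.2, -0.7]
grip_width: 51.5
time: 27.33
tcp_pos: [564.7, 296.0, 228.8]
tcp_rot: [[0.106, 0.994, 0.006], [0.994, -0.106, 0.003], [0.004, 0.005, -1.0]]
contact_force: [0.1, -0.2, -1.4]
grip_width: 51.2
time: 27.83
tcp_pos: [532.7, 198.0, 224.3]
tcp_rot: [[0.106, 0.994, -0.001], [0.994, -0.106, -0.0], [-0.0, -0.001, -1.0]]
contact_force: [1.0, 0.9, 0.9]
grip_width: 51.5
[532.7 198.  224.3] [ 0.106  0.994 -0.   ]
origin [539.4  86.4] yaw -0.112 halfw 7.7 tool shift [-110.7   18.4    0. ] tcp [532.8 198.4 224.4] toolyaw -0.105
origin [548.2 156.2] yaw -0.111 halfw 7.4 tool shift [-40.7  19.6  -0. ] tcp [532.9 198.7 224.5] toolyaw -0.105
origin [555.4 225.5] yaw -0.114 halfw 7.4 tool shift [28.9 19.6 -0. ] tcp [532.9 198.8 224.6] toolyaw -0.105
origin [562.5 295.2] yaw -0.118 halfw 7.6 tool shift [98.9 19.4 -0. ] tcp [532.9 198.8 224.7] toolyaw -0.105
```

View pics/e1.png

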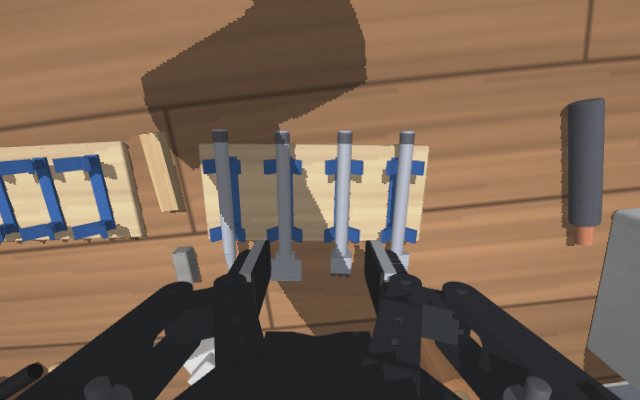

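View pics/sideE.png

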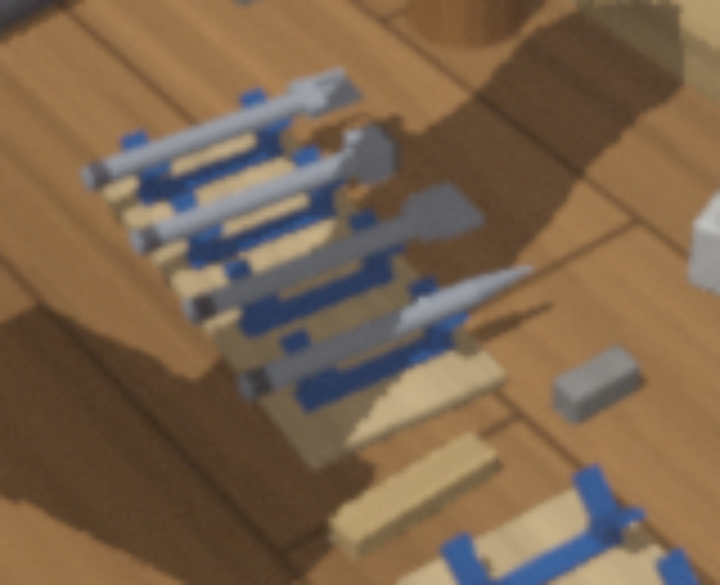

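The pictures show all four seated: claw, bush, flat and point from left to right, the reverse of the start. Each measures within 2 mm of its saddle centre and 0.012 rad of the rack's yaw, so I hand in.

```bash
python3 -c "
from plant import robot
print(robot.finish_job())"
```

```text
the job is handed in; nothing more can be done
None
```

I moved all four chisels from the right-hand full rack to the left-hand rack in reverse order and handed the job in at about 28 s. From the robot's left, the order was point, flat, bush, claw and is now claw, bush, flat, point.

- **Placement:** the last wrist view put each chisel's origin within 2 mm of its saddle's centre and its direction within 0.012 rad of the rack's. The wrist and side pictures show each chisel lying in both of its V supports. The gripper is open about 180 mm above the chisels.
- **Weaker checks:** the heights after placing were judged from those pictures, not measured afresh. Before the first move, the empty rack's V mouths came out at 37–48 mm in two views, a looser fit than the text's 50 mm. The shank height agreed with 43 mm to about 2 mm.
- **Calibration:** the far V supports read 1.5–1.8 mm off along the shank at three of the saddles, which is within the stated camera calibration.

No check failed and nothing fell. The wrist forces I read stayed under about 8 N.

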